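Hold back the belt tensioner of the sample changer

TASK

The belt drive of the photometer's sample changer lies open on the bench for a belt change. Push its sprung tensioner arm back by the upright post at its end, past the click of the ratchet pawl, until you feel it seat against the back-stop pin, and keep it pressed there with the fingers, firmly but without forcing it: the program finishes while still holding it so (let go, the arm would drop back onto the pawl). Leave the other things on the bench alone.

Things in the scene. Friction and masses are not known exactly. Their poses are not given: they have to be found in the camera images.
- drive_plate: Fixed aluminium base plate of the belt drive, 240 (x) x 270 (y) x 12 mm, flat on the bench; origin at the centre of its underside, yaw within 0.5 rad. On it: the arm, pawl block and back stop, two black pulleys (tops 34 mm above the bench) at plate (-88,-85) and (-94,105) mm, a black motor box 60 x 45 mm, top 52 mm above the bench, at (75,-105) mm.
- pivot (a point): Point on the upright pivot axis of the tensioner arm, 25 mm above the bench, at plate (0,-80) mm. Steel hub with a dark torsion spring, 39 mm across, top 51 mm above the bench.
- tensioner_arm: Flat grey sprung arm, 22 mm wide, 10 thick, top 30 mm above the bench. Origin on the pivot at the plate's top, +y along the arm. Turns clockwise seen from above, from rest (0.4 rad left of plate +y) to plate +x. Turn from rest: click at 0.36 to 0.53 rad, back stop at 0.64 to 0.95. Spring at the post: 6 N, plus 6.7 N per rad; the pawl adds about 5 N.
- post_mid (a point): Middle of the white round upright post on the arm (idler roller, does not spin), 24 mm in diameter, standing from 30 to 74 mm above the bench; this point is on its axis, 52 mm above the bench, 115 mm from the pivot axis. It may be pushed or gripped; the space round it above 42 mm over the bench is free.
- nose (a point): Axis of the upright steel nose pin, 10 mm in diameter, at the end of the arm, 158 mm from the pivot axis, 24 mm above the bench; it runs over the pawl.
- pawl_block: Fixed aluminium guide of the ratchet pawl, 48 x 48 mm, top 33 mm above the bench, beyond the end of the arm. Origin at the plate's top under the tip of the pawl at rest, axes as the plate's. Clamped within 8 mm either way along the plate's x about plate (0,77) mm. The nose has clicked past once it is more than 4 mm to this body's +x side.
- pawl (a joint): Slide of the dark wedge-shaped sprung pawl, m: 0 = sprung out into the path of the nose; it is pushed outward (away from the pivot) by about 0.006 as the nose runs over it and snaps back to 0 with the click. Sloping face on the approach side, steep face behind.
- back_stop: Fixed upright steel stop pin, 18 mm in diameter, 22 mm tall (top 34 mm above the bench), on a dark foot; origin on its axis at the plate's top, nominally at plate (46,-23) mm, clamped anywhere within 10 mm either way along the plate's x. The side of the arm comes to rest against it, about half way between pivot and post. It does not give.
- wash_bottle: Bystander: white wash bottle with a blue cap, 70 mm across, 180 mm tall, origin under its centre.
- tube_rack: Bystander: white test tube rack, 100 x 200 mm, 112 mm tall with its tubes, origin under its centre.
- cuvette_box: Bystander: closed cuvette box, 79 x 114 mm, 42 mm tall, origin under its centre.
- spare_pulley: Bystander: loose black pulley, 48 mm across, 28 mm tall, origin under its centre.

How it is judged:
On the way:
1. the nose of the arm has clicked past the pawl, which has sprung back (x of nose in the frame of pawl_block above 0.004 m and value of joint pawl below 0.002 m), for 0.1 s.
At the end, for the whole second after the job is handed in: Through the last second the fingers press on the tensioner arm (over 3 N) and keep it seated against the back-stop pin (over 1 N), its nose more than 12 mm beyond the pawl, which has sprung back (within 2 mm of its rest), so that the pawl carries nothing (x of nose in the frame of pawl_block above 0.012 m and value of joint pawl below 0.002 m and contact force between tensioner_arm and back_stop above 1 N and contact force between the fingers and tensioner_arm above 3 N); the arm keeps its last pose, push and grip.
It fails at once if the arm is forced against the back stop with more than 80 N (contact force between tensioner_arm and back_stop above 80 N).
It fails at once if the wash bottle is moved by more than 20 mm (distance of wash_bottle from where it was at the start of the episode above 0.02 m).
It fails at once if the tube rack is moved by more than 20 mm (distance of tube_rack from where it was at the start of the episode above 0.02 m).
It fails at once if the cuvette box is moved by more than 20 mm (distance of cuvette_box from where it was at the start of the episode above 0.02 m).
It fails at once if the spare pulley is moved by more than 20 mm (distance of spare_pulley from where it was at the start of the episode above 0.02 m).
It also fails if it takes over 51 s, if anything falls off the work surface, if the arm or the gripper's body presses on something with over 40 N, if the wrist force passes 120 N, or if a joint passes its speed limit or range.

ROBOT

A 6-joint arm with a two-finger parallel gripper is mounted at the origin on the work surface. World frame = base frame: x ahead of the robot, y to its left, z up, the work surface at z = 0. Lengths are in m, angles in rad, forces in N, time in s.
With the tool pointing down it reaches from about 0.275 to 0.725 m from the base axis. Payload 5.6 kg.
Tool frame: the origin (TCP) lies midway between the tips of the shut fingers; the grasp point (between the pads) lies 19 mm behind it (env.grip_depth is the distance from the TCP to the grasp point, in m); z points along the fingers, y is the line along which they close (so a half turn about z gives the same grasp; the last joint's range is limited). The gripper opens to 85 mm and grips with 20 to 120 N. Pads are 22 mm wide; open, the fingers measure 114 mm over their backs; the gripper's body (76 mm by 85 mm) begins 54 mm behind the grasp point. The pads swing forward as they close: fully open they stand 13 mm farther back than shut.
Start: joints at [-0.824, 0.255, 0.108, 0, -1.424, -0.285], TCP at [0.245, -0.492, 0.205] pointing down, gripper open.
Joint ranges: [-2.95, 2.95], [-1.21, 1.97], [-1.09, 1.5], [-2.87, 1.71], [-2.94, -0.07], [-3.05, 3.05]. Speed limits (rad/s): [2.57, 2.57, 3.14, 3.14, 3.14, 3.14].

INTERFACE

Orientations are given as [roll, pitch, yaw] about the fixed x, y, z axes, in that order (R = Rz(yaw) Ry(pitch) Rx(roll)).
In Python, from rig import env, grab_frame, calibration, boxes_of, tip_of gives the robot as it stands. The module is installed in compiled form; this text tells all that it offers.
- The arm moves only by the shell command python3 -m jog 'ROWS' [FORCE]. ROWS is JSON, a list of rows, each an object of numbers: "fingers": the opening, from 0 (shut) to 1 (fully open); "tx", "ty", "tz": the shift along the world's x, y, z in units of 40 mm (1.0 is 40 mm); "roll": the turn about the world's z in rad. In form: [{"fingers": .., "tx": .., "ty": .., "tz": .., "roll": ..}, ...]. A call has 1 to 10 rows; each row shifts and turns the commanded pose from where the row before left it; what a row does not reach is not made up. A row lasts 1/12 s, in which the tool goes at most 41.7 mm and 7.16 degrees, less where a joint would pass 70% of its speed; a pose out of reach is approached as far as the arm can. A call is refused whole if a number of a shift passes 1 or a number of a turn 0.125, either way. A call with a gripper value outside its range is refused whole. The fingers move at their own pace and stop on an object; FORCE is the grip in N (left out, the last holds). Time passes only in rows, so rows that do not move let the fingers close. It gives the time, the measured TCP pose, the force, the opening and the grip force at its end, in the units of the state.
- env.state(): the state, without advancing time (a new reading comes with each control period).
- grab_frame(name): name is "scene" or "top" or "wrist"; returns the picture (384x512x3 uint8, red, green, blue); there is no depth.
- calibration(name): a dict with "K" (3x3 intrinsics, pixels), "distortion" ([k1, k2, p1, p2, k3] as OpenCV has them; the pictures are not rectified), "position" and "attitude" of the camera in the world; the wrist camera has in their place "hand_eye" (4x4, takes a point from camera to tool coordinates, whose origin is the TCP and whose axes are the flange's). Camera axes: x right, y up, looking along -z (the intrinsics and any distortion apply to the point x, -y, -z); pixel columns grow to the right and rows downward; lengths in m; the calibration is good to about 2 mm. A picture is of the moment at which its call begins: read the wrist's pose just before it. calibration takes no time and is no camera call.
- env.sign_off(): hands the job in; it is judged then, once.
Trained networks look in the newest picture that a camera, given by its name, has taken for a name from the list of things; names that differ only in an ending like _2 or _b are one class to them, and where a whole thing is asked for, a point or a joint stands for the part that bears it (a point fixed in the world has none). Each returns a list of dicts, best first, with "confidence" (0 to 1); they miss things now and then, are a little off and sometimes report something else, mostly with a low value. They report only what shows in the picture. A call takes as long as a camera call.
- boxes_of(camera, name): "centre" ([column, row] in pixels, amid what is visible of it).
- tip_of(camera, name): "centre" ([column, row] in pixels: a listed point, or the origin of a listed thing).
The state is a dict: "time": time; "qpos": joint angles; "qvel": joint speeds; "joint_torque": joint torques, N m; "ee_pos": TCP position; "tool_rot": TCP orientation; "contact_force": force on the tool from outside, world axes, zero at the start; "torque": the same for the moment, N m; "width": opening from 0.0 (shut) to 1.0 (fully open); "gripper_force": force on a finger pad.
Only numpy, scipy, OpenCV 4.12 (cv2) and the standard library are available. Lean on these libraries where they do the work, as an engineer would, in place of code of your own. Each camera call takes 0.05 s, during which the arm holds its last target. There are 200 camera calls.

## Working session

There is one attempt and no reset: what is moved stays moved. The work goes in short steps, Python scripts to look and compute and a shell command to move; the robot and the scene stay as the last step left them, time stands still between calls to the robot, and variables do not carry over. Pictures are saved under pics/ and viewed, at most 10 in all, crops included, and the job is handed in when it is done.

```bash
mkdir -p pics
cat > h.py <<'E'
import numpy as np, cv2
from rig import env, grab_frame, calibration, boxes_of, tip_of
from scipy.spatial.transform import Rotation as R
def rot(a):
    a=np.array(a,float)
    if a.shape==(3,3): return a
    return R.from_euler('xyz',a).as_matrix() if a.size==3 else R.from_quat(a).as_matrix()
def cam(name, st=None):
    c=calibration(name)
    if 'hand_eye' in c:
        H=np.array(c['hand_eye']); T=np.eye(4); T[:3,:3]=rot(st['tool_rot']); T[:3,3]=st['ee_pos']; M=T@H
        return np.array(c['K']),np.array(c['distortion']),M[:3,3],M[:3,:3]
    return np.array(c['K']),np.array(c['distortion']),np.array(c['position']),rot(c['attitude'])
def ray(C,px):
    K,D,p,A=C
    u=cv2.undistortPoints(np.array([[px]],float),K,D)[0,0]
    d=A@np.array([u[0],-u[1],-1]); return p,d/np.linalg.norm(d)
def atz(C,px,z):
    p,d=ray(C,px); return p+d*(z-p[2])/d[2]
def tri(rs):
    M=np.zeros((3,3));b=np.zeros(3)
    for p,d in rs:
        P=np.eye(3)-np.outer(d,d); M+=P; b+=P@p
    x=np.linalg.solve(M,b)
    return x, max(np.linalg.norm((np.eye(3)-np.outer(d,d))@(x-p)) for p,d in rs)
def save(n,im): cv2.imwrite(n,im[:,:,::-1])
E
python3 - <<'E'
from h import *
np.set_printoptions(precision=4,suppress=True)
print(env.state()); print(calibration('top'))
ims={}
for c in ('scene','top'):
    ims[c]=grab_frame(c); C=cam(c)
    for n,z in dict(drive_plate=0,pivot=.025,post_mid=.052,nose=.024,pawl_block=.012,back_stop=.012,tensioner_arm=.012,wash_bottle=0,tube_rack=0,cuvette_box=0,spare_pulley=0).items():
        for r in tip_of(c,n)[:2]: print(c,n,np.round(r['centre'],1),round(r['confidence'],2),atz(C,r['centre'],z))
save('pics/a.png',cv2.resize(np.vstack([ims['scene'],ims['top']]),None,fx=.78,fy=.78))
save('pics/top.png',cv2.resize(ims['top'],None,fx=1.5,fy=1.5)); save('pics/scene.png',cv2.resize(ims['scene'],None,fx=1.5,fy=1.5))
E
```

```text
{'time': 0.0, 'qpos': array([-0.8244,  0.2558,  0.107 , -0.0005, -1.4239, -0.2846]), 'qvel': array([ 0.0001,  0.0022, -0.001 ,  0.0014,  0.0005, -0.002 ]), 'joint_torque': array([  0.0005, -38.6631,  23.7937,   5.3651,  -0.0061,   0.    ]), 'ee_pos': array([ 0.2449, -0.4919,  0.2046]), 'tool_rot': array([ 3.1396, -0.0001, -2.6799]), 'contact_force': array([ 0.0562, -0.6005,  0.2733]), 'torque': array([ 0.0071, -0.0295, -0.0816]), 'gripper_force': 0.0, 'width': 1.0002019493162524}
{'K': array([[363.8608,   0.    , 249.3815],
       [  0.    , 363.8608, 189.7274],
       [  0.    ,   0.    ,   1.    ]]), 'distortion': array([0.019, 0.   , 0.   , 0.   , 0.   ]), 'position': array([ 0.4311, -0.0267,  1.0938]), 'attitude': array([ 0.1312,  0.0167, -1.5738])}
scene drive_plate [248.1 205.6] 0.8 [ 0.565  -0.0361 -0.    ]
scene pivot [225. 183.] 0.62 [ 0.5868 -0.1183  0.025 ]
scene post_mid [266.2 188.3] 0.69 [ 0.5161 -0.0256  0.052 ]
scene nose [279.7 201.5] 0.76 [0.4977 0.012  0.024 ]
scene pawl_block [269.3 216.9] 0.74 [0.5431 0.0308 0.012 ]
scene back_stop [227.8 211.1] 0.76 [ 0.6236 -0.
[... 623 characters left out ...]
 ]
top post_mid [254.3 208.1] 0.93 [ 0.5154 -0.0236  0.052 ]
top nose [242.9 216.4] 0.8 [0.4934 0.01   0.024 ]
top pawl_block [232.8 197.6] 0.5 [0.5504 0.0407 0.012 ]
top pawl_block [283.5 186.3] 0.35 [ 0.5837 -0.1114  0.012 ]
top back_stop [261.  174.5] 0.43 [ 0.62   -0.0442  0.012 ]
top tensioner_arm [284.5 183.9] 0.66 [ 0.591  -0.1145  0.012 ]
top tensioner_arm [243.4 217.1] 0.42 [0.492 0.009 0.012]
top wash_bottle [122.8 233.5] 0.75 [0.4452 0.3707 0.    ]
top tube_rack [399.4 236.1] 0.62 [ 0.4351 -0.4513  0.    ]
top cuvette_box [233.4 198.5] 0.74 [0.549  0.0396 0.    ]
top cuvette_box [134.3 176.1] 0.63 [0.6194 0.343  0.    ]
top spare_pulley [354.  143.6] 0.49 [ 0.7164 -0.3298  0.    ]
```

View pics/a.png

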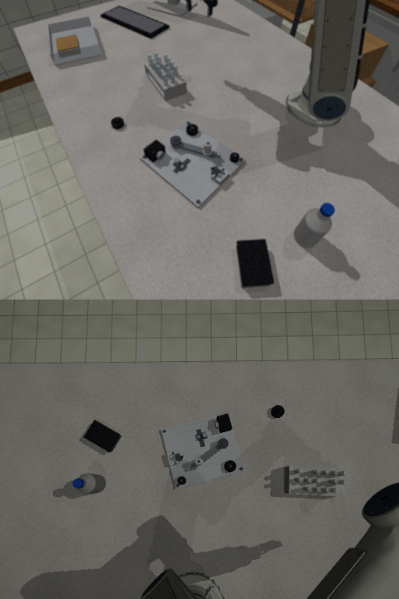

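The pictures agree: the plate is centred near (0.565, -0.037) with yaw about 0.26. In the top picture (full-resolution pixels) the post is at (254, 208), the nose at (243, 216) and the pivot at (283, 186). Next I move above the post and turn the closing line tangential.

```bash
python3 -m jog '[{"fingers":1,"tx":0.45,"ty":0.78,"tz":0,"roll":0.1175},{"fingers":1,"tx":0.45,"ty":0.78,"tz":0,"roll":0.1175},{"fingers":1,"tx":0.45,"ty":0.78,"tz":0,"roll":0.1175},{"fingers":1,"tx":0.45,"ty":0.78,"tz":0,"roll":0.1175},{"fingers":1,"tx":0.45,"ty":0.78,"tz":0,"roll":0.1175},{"fingers":1,"tx":0.45,"ty":0.78,"tz":0,"roll":0.1175},{"fingers":1,"tx":0.45,"ty":0.78,"tz":0,"roll":0.1175},{"fingers":1,"tx":0.45,"ty":0.78,"tz":0,"roll":0.1175},{"fingers":1,"tx":0.45,"ty":0.78,"tz":0,"roll":0.1175},{"fingers":1,"tx":0.45,"ty":0.78,"tz":0,"roll":0.1175}]' 40
python3 -m jog '[{"fingers":1,"tx":0.45,"ty":0.78,"tz":0,"roll":0.1175},{"fingers":1,"tx":0.45,"ty":0.78,"tz":0,"roll":0.1175},{"fingers":1,"tx":0.45,"ty":0.78,"tz":0,"roll":0.1175},{"fingers":1,"tx":0.45,"ty":0.78,"tz":0,"roll":0.1175},{"fingers":1,"tx":0.45,"ty":0.78,"tz":0,"roll":0.1175},{"fingers":1,"tx":0,"ty":0,"tz":0,"roll":0},{"fingers":1,"tx":0,"ty":0,"tz":0,"roll":0},{"fingers":1,"tx":0,"ty":0,"tz":0,"roll":0}]'
python3 - <<'E'
from h import *
np.set_printoptions(precision=4,suppress=True)
st=env.state(); print(st)
w=grab_frame('wrist'); C=cam('wrist',st); save('pics/w1.png',w)
for n,z in dict(pivot=.025,post_mid=.052,nose=.024,pawl_block=.012,back_stop=.012).items():
    for r in tip_of('wrist',n)[:2]: print(n,np.round(r['centre'],1),round(r['confidence'],2),atz(C,r['centre'],z))
rs=[ray(cam('scene'),[266.2,188.3]),ray(cam('top'),[254.3,208.1])]
print(tri(rs))
p=tip_of('wrist','post_mid')
if p: print(tri(rs+[ray(C,p[0]['centre'])]))
E
```

```text
time: 2.03
ee_pos: [0.4256, -0.1787, 0.2058]
tool_rot: [-3.141, -0.0, -1.499]
contact_force: [0.3, -0.5, -0.0]
width: 0.999
gripper_force: 0.0
time: 2.7
ee_pos: [0.5149, -0.0244, 0.2054]
tool_rot: [3.141, 0.0, -0.918]
contact_force: [-0.2, -0.5, -0.2]
width: 1.0
gripper_force: 0.0
{'time': 2.7, 'qpos': array([ 0.2569,  0.1869,  0.0201,  0.0002, -1.4043,  0.3963]), 'qvel': array([-0.0201, -0.015 , -0.007 ,  0.0001, -0.0002,  0.0002]), 'joint_torque': array([  0.7725, -33.921 ,  23.8109,   5.3009,   0.0323,   0.0209]), 'ee_pos': array([ 0.5149, -0.0244,  0.2054]), 'tool_rot': array([ 3.1412,  0.    , -0.9176]), 'contact_force': array([-0.2391, -0.4544, -0.1789]), 'torque': array([-0.0523,  0.0099, -0.0268]), 'gripper_force': 0.0, 'width': 1.0000376422549877}
pivot [258.3  74.4] 0.92 [ 0.5883 -0.1137  0.025 ]
pivot [236.3 134. ] 0.44 [ 0.5673 -0.0404  0.025 ]
post_mid [256.2 174.3] 0.74 [ 0.5191 -0.0192  0.052 ]
post_mid [235.3 133.8] 0.46 [ 0.5678 -0.043   0.052 ]
nose [257.6 196.5] 0.55 [0.4955 0.0094 0.024 ]
pawl_block [219.1 190.3] 0.72 [0.5412 0.0379 0.012 ]
pawl_block [ 83.5 299.9] 0.43 [0.6129 0.3307 0.012 ]
back_stop [204.6 103.5] 0.77 [ 0.6228 -0.0455  0.012 ]
(array([ 0.516 , -0.0242,  0.0532]), np.float64(0.0008987505503998554))
(array([ 0.5177, -0.0222,  0.0564]), np.float64(0.0030212546721774774))
```

View pics/w1.png

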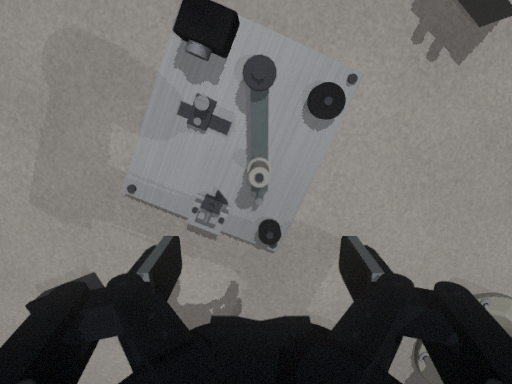

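The wrist view shows the post at (259, 176), with the arm upright in the image and centred between the fingers, so the closing line is tangential. I'll descend and grip.

```bash
python3 -m jog '[{"fingers":1,"tx":0.05,"ty":0.04,"tz":-0.5,"roll":0},{"fingers":1,"tx":0,"ty":0,"tz":-0.5,"roll":0},{"fingers":1,"tx":0,"ty":0,"tz":-0.5,"roll":0},{"fingers":1,"tx":0,"ty":0,"tz":-0.5,"roll":0},{"fingers":1,"tx":0,"ty":0,"tz":-0.5,"roll":0},{"fingers":1,"tx":0,"ty":0,"tz":-0.5,"roll":0},{"fingers":1,"tx":0,"ty":0,"tz":-0.5,"roll":0},{"fingers":1,"tx":0,"ty":0,"tz":-0.5,"roll":0},{"fingers":1},{"fingers":1}]' 40
python3 -m jog '[{"fingers":0.2},{"fingers":0.2},{"fingers":0.2},{"fingers":0.2},{"fingers":0.2},{"fingers":0.2},{"fingers":0.2},{"fingers":0.2},{"fingers":0.2},{"fingers":0.2}]' 40
python3 -m jog '[{"fingers":0.1},{"fingers":0.1},{"fingers":0.1},{"fingers":0.1},{"fingers":0.1}]' 40
```

```text
invalid input
invalid input
invalid input
```

```bash
python3 -m jog '[{"fingers":1,"tx":0.05,"ty":0.04,"tz":-0.5,"roll":0},{"fingers":1,"tx":0,"ty":0,"tz":-0.5,"roll":0},{"fingers":1,"tx":0,"ty":0,"tz":-0.5,"roll":0},{"fingers":1,"tx":0,"ty":0,"tz":-0.5,"roll":0},{"fingers":1,"tx":0,"ty":0,"tz":-0.5,"roll":0},{"fingers":1,"tx":0,"ty":0,"tz":-0.5,"roll":0},{"fingers":1,"tx":0,"ty":0,"tz":-0.5,"roll":0},{"fingers":1,"tx":0,"ty":0,"tz":-0.5,"roll":0},{"fingers":1,"tx":0,"ty":0,"tz":0,"roll":0},{"fingers":1,"tx":0,"ty":0,"tz":0,"roll":0}]' 40
python3 -m jog '[{"fingers":0.15,"tx":0,"ty":0,"tz":0,"roll":0},{"fingers":0.15,"tx":0,"ty":0,"tz":0,"roll":0},{"fingers":0.15,"tx":0,"ty":0,"tz":0,"roll":0},{"fingers":0.15,"tx":0,"ty":0,"tz":0,"roll":0},{"fingers":0.15,"tx":0,"ty":0,"tz":0,"roll":0},{"fingers":0.15,"tx":0,"ty":0,"tz":0,"roll":0},{"fingers":0.15,"tx":0,"ty":0,"tz":0,"roll":0},{"fingers":0.15,"tx":0,"ty":0,"tz":0,"roll":0},{"fingers":0.15,"tx":0,"ty":0,"tz":0,"roll":0},{"fingers":0.15,"tx":0,"ty":0,"tz":0,"roll":0}]' 40
python3 - <<'E'
from h import *
save('pics/w2.png',grab_frame('wrist'))
E
```

```text
time: 3.88
ee_pos: [0.5165, -0.0233, 0.0452]
tool_rot: [3.14, 0.001, -0.918]
contact_force: [0.3, -0.1, 0.5]
width: 1.005
gripper_force: 0.0
time: 4.72
ee_pos: [0.516, -0.0237, 0.0462]
tool_rot: [3.139, -0.0, -0.917]
contact_force: [-4.6, -1.7, 7.5]
width: 0.236
gripper_force: 38.8
```

View pics/w2.png

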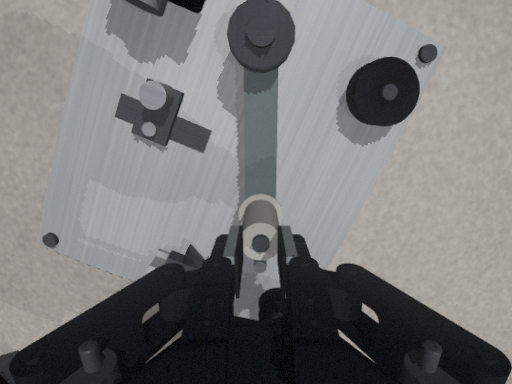

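Run:
```python
import numpy as np
a0=2.232; P=np.array([.516,-.0237])-.115*np.array([np.cos(a0),np.sin(a0)])
pos=lambda t:P+.115*np.array([np.cos(a0-t),np.sin(a0-t)])
for i in range(1,17):
    t=i*.06; print(round(t,2),np.round((pos(t)-pos(t-.06))/.04,3),np.round(pos(t),4))
ya=a0-.4-np.pi/2; print('yaw',ya)
for B in ([.6236,-.0423],[.62,-.0442],[.6228,-.0455]):
    v=np.array(B)-P; print('stop turn',a0-np.arctan2(v[1],v[0])-np.arcsin(.020/np.hypot(*v)))
for B in ([.5431,.0308],[.5504,.0407],[.5412,.0379]):
    v=np.array(B)-P; print('pawl turn',a0-np.arctan2(v[1],v[0]))
```

```text
0.06 [0.139 0.102] [ 0.5216 -0.0196]
0.12 [0.145 0.093] [ 0.5274 -0.0159]
0.18 [0.15  0.084] [ 0.5334 -0.0125]
0.24 [0.155 0.075] [ 0.5396 -0.0095]
0.3 [0.159 0.066] [ 0.546  -0.0069]
0.36 [0.163 0.056] [ 0.5525 -0.0046]
0.42 [0.166 0.046] [ 0.5591 -0.0028]
0.48 [0.169 0.036] [ 0.5659 -0.0013]
0.54 [0.171 0.026] [ 5.727e-01 -3.000e-04]
0.6 [0.172 0.016] [5.796e-01 3.000e-04]
0.66 [0.172 0.005] [5.865e-01 5.000e-04]
0.72 [ 0.172 -0.005] [5.934e-01 3.000e-04]
0.78 [ 0.172 -0.015] [ 6.002e-01 -3.000e-04]
0.84 [ 0.171 -0.026] [ 0.6071 -0.0013]
0.9 [ 0.169 -0.036] [ 0.6138 -0.0027]
0.96 [ 0.166 -0.046] [ 0.6205 -0.0046]
yaw 0.26120367320510374
stop turn 0.8855649614737289
stop turn 0.8447112469088014
stop turn 0.8846616097754054
pawl turn 0.37013540954421087
pawl turn 0.4318937146209392
pawl turn 0.371503084492506
```

```bash
python3 -m jog '[{"fingers":0.1,"tx":0.14,"ty":0.10,"tz":0,"roll":-0.06},{"fingers":0.1,"tx":0.145,"ty":0.093,"tz":0,"roll":-0.06},{"fingers":0.1,"tx":0.15,"ty":0.084,"tz":0,"roll":-0.06},{"fingers":0.1,"tx":0.155,"ty":0.075,"tz":0,"roll":-0.06},{"fingers":0.1,"tx":0.16,"ty":0.066,"tz":0,"roll":-0.06},{"fingers":0.1,"tx":0,"ty":0,"tz":0,"roll":0},{"fingers":0.1,"tx":0,"ty":0,"tz":0,"roll":0}]' 60
```

```text
time: 5.35
ee_pos: [0.5458, -0.0073, 0.0464]
tool_rot: [3.138, -0.001, -1.217]
contact_force: [-6.8, -3.7, 8.8]
width: 0.217
gripper_force: 58.8
```

```bash
python3 -m jog '[{"fingers":0.1,"tx":0.163,"ty":0.056,"tz":0,"roll":-0.06},{"fingers":0.1,"tx":0.166,"ty":0.046,"tz":0,"roll":-0.06},{"fingers":0.1,"tx":0.169,"ty":0.036,"tz":0,"roll":-0.06},{"fingers":0.1,"tx":0.171,"ty":0.026,"tz":0,"roll":-0.06},{"fingers":0.1,"tx":0,"ty":0,"tz":0,"roll":0},{"fingers":0.1,"tx":0,"ty":0,"tz":0,"roll":0}]' 60
python3 -m jog '[{"fingers":0.1,"tx":0.172,"ty":0.016,"tz":0,"roll":-0.06},{"fingers":0.1,"tx":0.172,"ty":0.005,"tz":0,"roll":-0.06},{"fingers":0.1,"tx":0.172,"ty":-0.005,"tz":0,"roll":-0.06},{"fingers":0.1,"tx":0,"ty":0,"tz":0,"roll":0},{"fingers":0.1,"tx":0,"ty":0,"tz":0,"roll":0}]' 60
```

```text
time: 5.85
ee_pos: [0.5738, 0.0006, 0.0454]
tool_rot: [3.141, 0.0, -1.456]
contact_force: [-0.1, 0.3, -0.2]
width: 0.1
gripper_force: 0.0
time: 6.27
ee_pos: [0.5941, 0.0011, 0.0453]
tool_rot: [3.141, 0.0, -1.635]
contact_force: [-0.1, 0.2, 0.5]
width: 0.104
gripper_force: 0.0
```

The grip was lost: width 0.1, no force. I'll look before moving again.

Run:
```python
from h import *
np.set_printoptions(precision=4,suppress=True)
st=env.state();w=grab_frame('wrist'); C=cam('wrist',st)
t=grab_frame('top')
for n,z in dict(pivot=.025,post_mid=.052,nose=.024,pawl_block=.012).items():
  for c,CC in (('wrist',C),('top',cam('top'))):
    for r in tip_of(c,n)[:2]: print(c,n,np.round(r['centre'],1),round(r['confidence'],2),atz(CC,r['centre'],z))
save('pics/w3.png',np.hstack([cv2.resize(w,(400,300)),cv2.resize(t[120:270,170:370],(400,300))]))
```

```text
wrist pivot [264.4  37.5] 0.61 [ 0.5854 -0.1149  0.025 ]
top pivot [281.8 186.6] 0.92 [ 0.581  -0.1053  0.025 ]
wrist post_mid [380.8 182.6] 0.55 [ 0.5187 -0.0228  0.052 ]
top post_mid [253.1 207. ] 0.77 [ 0.5186 -0.0202  0.052 ]
wrist nose [399.  214.9] 0.86 [0.4902 0.0118 0.024 ]
wrist nose [379.1 183.6] 0.53 [ 0.5073 -0.0139  0.024 ]
top nose [244.4 217.4] 0.65 [0.4904 0.0056 0.024 ]
top nose [123.9 235.2] 0.46 [0.44   0.3585 0.024 ]
wrist pawl_block [326.1 241. ] 0.92 [0.5432 0.036  0.012 ]
top pawl_block [234.6 198.3] 0.84 [0.5483 0.0353 0.012 ]
```

View pics/w3.png

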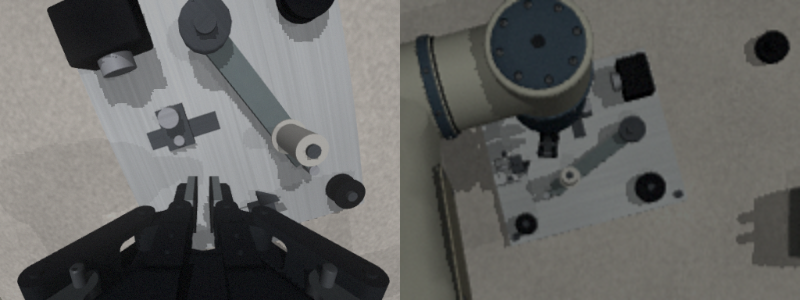

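```bash
python3 - <<'E'
from h import *
np.set_printoptions(precision=4,suppress=True)
def proj(C,X):
    K,D,p,A=C; v=A.T@(np.array(X)-p); q=np.array([[v[0],-v[1],-v[2]]])
    return cv2.projectPoints(q,np.zeros(3),np.zeros(3),K,D)[0][0,0]
st=dict(ee_pos=[.516,-.0237,.0462],tool_rot=[3.139,0,-.917]); C=cam('wrist',st)
print('axis at .046,.065,.074',[proj(C,[.516,-.0237,z]) for z in (.046,.065,.074)])
print('post top px -> world', atz(C,[260,243],.074))
# refined current post: ring-top centre in w3 at (313,151)*1.28
st=env.state(); C=cam('wrist',st); print('now post top',atz(C,[313*1.28,151*1.28],.074), 'tip_of tri',tri([ray(C,[380.8,182.6]),ray(cam('top'),[253.1,207.])]))
E
python3 - <<'E'
import cv2; im=cv2.imread('pics/w2.png')[180:330,190:340]; cv2.imwrite('pics/w2c.png',cv2.resize(im,(600,600),interpolation=cv2.INTER_CUBIC))
E
```

```text
axis at .046,.065,.074 [array([262.2003, 221.262 ]), array([262.5107, 233.5561]), array([262.6828, 240.3784])]
post top px -> world [ 0.5162 -0.0215  0.074 ]
now post top [ 0.5172 -0.0221  0.074 ] tip_of tri (array([ 0.5183, -0.021 ,  0.0498]), np.float64(0.0009299101767643211))
```

View pics/w2c.png

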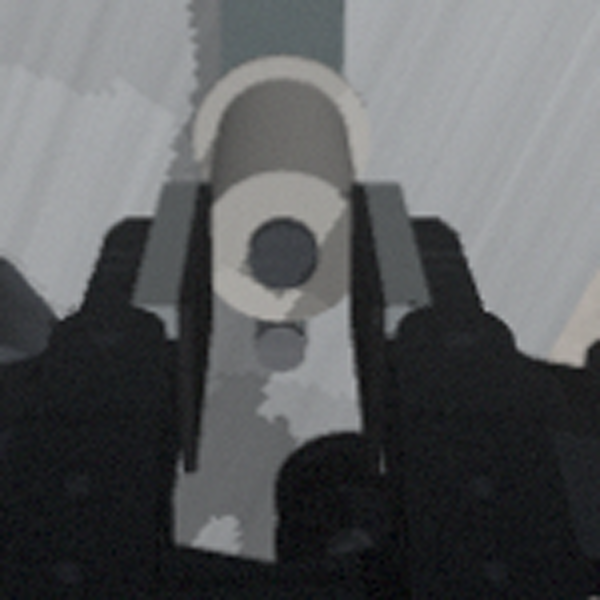

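The post was well centred, but the plain grip let go as it ran over the pawl, and the arm is back at rest with its post near (0.517, -0.022). I'll switch to pushing from behind: closing line radial and fingers nearly shut, so the post nests in the gap between the finger edges and nothing depends on the grip force.

```bash
python3 -m jog '[{"fingers":0.15,"tx":0,"ty":0,"tz":0.8,"roll":0},{"fingers":0.15,"tx":0,"ty":0,"tz":0.8,"roll":0},{"fingers":0.15,"tx":-0.327,"ty":-0.139,"tz":0,"roll":-0.107},{"fingers":0.15,"tx":-0.327,"ty":-0.139,"tz":0,"roll":-0.107},{"fingers":0.15,"tx":-0.327,"ty":-0.139,"tz":0,"roll":-0.107},{"fingers":0.15,"tx":-0.327,"ty":-0.139,"tz":0,"roll":-0.107},{"fingers":0.15,"tx":-0.327,"ty":-0.139,"tz":0,"roll":-0.107},{"fingers":0.15,"tx":-0.327,"ty":-0.139,"tz":0,"roll":-0.107},{"fingers":0.15,"tx":-0.327,"ty":-0.139,"tz":0,"roll":-0.107},{"fingers":0.15,"tx":-0.327,"ty":-0.139,"tz":0,"roll":-0.107}]' 60
python3 -m jog '[{"fingers":0.15,"tx":0,"ty":0,"tz":-0.5,"roll":0},{"fingers":0.15,"tx":0,"ty":0,"tz":-0.5,"roll":0},{"fingers":0.15,"tx":0,"ty":0,"tz":-0.5,"roll":0},{"fingers":0.15,"tx":0,"ty":0,"tz":-0.1,"roll":0},{"fingers":0.15,"tx":0,"ty":0,"tz":0,"roll":0},{"fingers":0.15,"tx":0,"ty":0,"tz":0,"roll":0}]'
python3 - <<'E'
from h import *
save('pics/w4.png',grab_frame('wrist'))
E
```

```text
time: 7.6
ee_pos: [0.4891, -0.0436, 0.1095]
tool_rot: [-3.142, 0.0, -2.498]
contact_force: [0.2, -1.0, 0.2]
width: 0.15
gripper_force: 0.0
time: 8.1
ee_pos: [0.4905, -0.0434, 0.0463]
tool_rot: [-3.141, 0.0, -2.493]
contact_force: [-0.3, 0.4, 0.7]
width: 0.148
gripper_force: 0.0
```

View pics/w4.png

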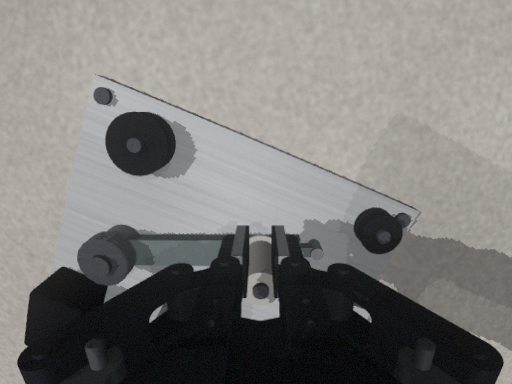

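The post shows between the two fingers at (260, 265), centred. I'll advance until contact.

```bash
python3 -m jog '[{"fingers":0.15,"tx":0.08,"ty":0.062,"tz":0,"roll":0},{"fingers":0.15,"tx":0.08,"ty":0.062,"tz":0,"roll":0},{"fingers":0.15,"tx":0.08,"ty":0.062,"tz":0,"roll":0},{"fingers":0.15,"tx":0.08,"ty":0.062,"tz":0,"roll":0},{"fingers":0.15,"tx":0,"ty":0,"tz":0,"roll":0},{"fingers":0.15,"tx":0,"ty":0,"tz":0,"roll":0}]'
python3 - <<'E'
from h import *
st=env.state(); q=st['ee_pos'][:2]; P=np.array([.5865,-.1145])
v=q-P; r=np.hypot(*v); a=np.arctan2(v[1],v[0]); print(r,a)
f=lambda t:P+r*np.array([np.cos(a-t),np.sin(a-t)])
for i in range(1,19): print(round(i*.05,2),np.round((f(i*.05)-f(i*.05-.05))/.04,3),np.round(f(i*.05),4))
E
```

```text
time: 8.65
ee_pos: [0.5016, -0.0342, 0.0456]
tool_rot: [3.141, -0.003, -2.493]
contact_force: [-4.4, -4.3, 3.4]
width: 0.151
gripper_force: 3.4
0.11679764713192316 2.3840325492200463
0.05 [0.103 0.104] [ 0.5058 -0.0301]
0.1 [0.108 0.098] [ 0.5101 -0.0262]
0.15 [0.113 0.093] [ 0.5146 -0.0225]
0.2 [0.117 0.087] [ 0.5193 -0.019 ]
0.25 [0.121 0.081] [ 0.5241 -0.0157]
0.3 [0.125 0.075] [ 0.5292 -0.0128]
0.35 [0.129 0.068] [ 0.5343 -0.01  ]
0.4 [0.132 0.062] [ 0.5396 -0.0075]
0.45 [0.135 0.055] [ 0.545  -0.0053]
0.5 [0.138 0.048] [ 0.5505 -0.0034]
0.55 [0.14  0.041] [ 0.5561 -0.0017]
0.6 [0.142 0.034] [ 5.618e-01 -3.000e-04]
0.65 [0.143 0.027] [0.5675 0.0007]
0.7 [0.145 0.02 ] [0.5733 0.0015]
0.75 [0.145 0.013] [0.5791 0.0021]
0.8 [0.146 0.006] [0.585  0.0023]
0.85 [ 0.146 -0.002] [0.5908 0.0022]
0.9 [ 0.146 -0.009] [0.5966 0.0019]
```

```bash
python3 -m jog '[{"fingers":0.15,"tx":0.103,"ty":0.104,"tz":0,"roll":-0.05},{"fingers":0.15,"tx":0.108,"ty":0.098,"tz":0,"roll":-0.05},{"fingers":0.15,"tx":0.113,"ty":0.093,"tz":0,"roll":-0.05},{"fingers":0.15,"tx":0.117,"ty":0.087,"tz":0,"roll":-0.05},{"fingers":0.15,"tx":0.121,"ty":0.081,"tz":0,"roll":-0.05},{"fingers":0.15,"tx":0.125,"ty":0.075,"tz":0,"roll":-0.05},{"fingers":0.15,"tx":0,"ty":0,"tz":0,"roll":0},{"fingers":0.15,"tx":0,"ty":0,"tz":0,"roll":0}]'
```

```text
time: 9.32
ee_pos: [0.5282, -0.0131, 0.0454]
tool_rot: [-3.141, -0.005, -2.793]
contact_force: [-6.5, -4.9, 6.8]
width: 0.151
gripper_force: 5.0
```

```bash
python3 -m jog '[{"fingers":0.15,"tx":0.129,"ty":0.068,"tz":0,"roll":-0.05},{"fingers":0.15,"tx":0.132,"ty":0.062,"tz":0,"roll":-0.05},{"fingers":0.15,"tx":0,"ty":0,"tz":0,"roll":0}]'
python3 -m jog '[{"fingers":0.15,"tx":0.135,"ty":0.055,"tz":0,"roll":-0.05},{"fingers":0.15,"tx":0.138,"ty":0.048,"tz":0,"roll":-0.05},{"fingers":0.15,"tx":0,"ty":0,"tz":0,"roll":0}]'
```

```text
time: 9.57
ee_pos: [0.5392, -0.0076, 0.0455]
tool_rot: [-3.141, -0.004, -2.896]
contact_force: [-5.3, -3.0, 6.0]
width: 0.153
gripper_force: 4.4
time: 9.82
ee_pos: [0.5495, -0.0036, 0.0453]
tool_rot: [-3.14, -0.005, -2.996]
contact_force: [-9.7, -3.6, 6.6]
width: 0.15
gripper_force: 6.5
```

```bash
python3 -m jog '[{"fingers":0.15,"tx":0.14,"ty":0.041,"tz":0,"roll":-0.05},{"fingers":0.15,"tx":0.142,"ty":0.034,"tz":0,"roll":-0.05},{"fingers":0.15,"tx":0,"ty":0,"tz":0,"roll":0}]'
python3 -m jog '[{"fingers":0.15,"tx":0.143,"ty":0.027,"tz":0,"roll":-0.05},{"fingers":0.15,"tx":0.145,"ty":0.02,"tz":0,"roll":-0.05},{"fingers":0.15,"tx":0,"ty":0,"tz":0,"roll":0}]'
python3 - <<'E'
from h import *
np.set_printoptions(precision=4,suppress=True)
st=env.state();w=grab_frame('wrist'); C=cam('wrist',st)
for n,z in dict(pivot=.025,post_mid=.052,nose=.024,pawl_block=.012,back_stop=.012).items():
    for r in tip_of('wrist',n)[:1]: print(n,np.round(r['centre'],1),round(r['confidence'],2),atz(C,r['centre'],z))
save('pics/w5.png',w)
E
```

```text
time: 10.07
ee_pos: [0.5605, -0.0006, 0.0452]
tool_rot: [-3.14, -0.006, -3.096]
contact_force: [-9.6, -3.0, 8.2]
width: 0.155
gripper_force: 6.9
time: 10.32
ee_pos: [0.5717, 0.0014, 0.0452]
tool_rot: [-3.139, -0.006, 3.087]
contact_force: [-11.2, -2.8, 8.4]
width: 0.147
gripper_force: 7.3
pivot [111.9 231.5] 0.72 [ 0.5834 -0.113   0.025 ]
post_mid [261.1 252.8] 0.86 [0.5921 0.0021 0.052 ]
nose [314.  230.8] 0.59 [0.5911 0.0427 0.024 ]
pawl_block [303.3 165.2] 0.7 [0.5423 0.0368 0.012 ]
back_stop [206.1 263.9] 0.84 [ 0.6224 -0.0459  0.012 ]
```

View pics/w5.png

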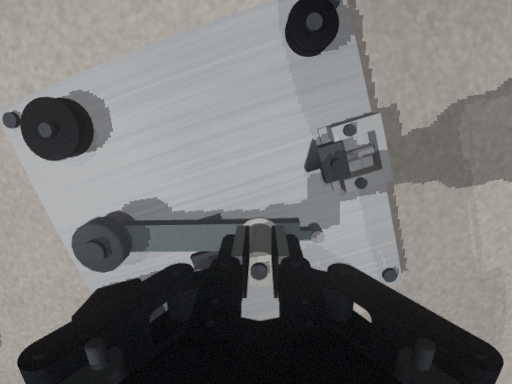

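The picture shows the pawl at (310, 158) and the nose at (316, 236), well past it. The arm is approaching the back stop under the gripper, so I'll use small steps with force checks.

```bash
python3 -m jog '[{"fingers":0.15,"tx":0.058,"ty":0.006,"tz":0,"roll":-0.02},{"fingers":0.15,"tx":0.058,"ty":0.005,"tz":0,"roll":-0.02},{"fingers":0.15,"tx":0.058,"ty":0.004,"tz":0,"roll":-0.02},{"fingers":0.15,"tx":0,"ty":0,"tz":0,"roll":0}]'
```

```text
time: 10.95
ee_pos: [0.578, 0.002, 0.0452]
tool_rot: [-3.139, -0.007, 3.028]
contact_force: [-11.2, -1.0, 7.6]
width: 0.152
gripper_force: 7.4
```

```bash
python3 -m jog '[{"fingers":0.15,"tx":0.058,"ty":0.003,"tz":0,"roll":-0.02},{"fingers":0.15,"tx":0,"ty":0,"tz":0,"roll":0}]'
```

```text
time: 11.12
ee_pos: [0.5802, 0.0021, 0.0452]
tool_rot: [-3.139, -0.007, 3.008]
contact_force: [-11.8, -2.1, 8.6]
width: 0.153
gripper_force: 7.4
```

```bash
python3 -m jog '[{"fingers":0.15,"tx":0.058,"ty":0.002,"tz":0,"roll":-0.02},{"fingers":0.15,"tx":0,"ty":0,"tz":0,"roll":0}]'
```

```text
time: 11.28
ee_pos: [0.5824, 0.0023, 0.0452]
tool_rot: [-3.139, -0.007, 2.988]
contact_force: [-11.4, -2.3, 8.8]
width: 0.15
gripper_force: 7.5
```

```bash
python3 -m jog '[{"fingers":0.15,"tx":0.04,"ty":0.001,"tz":0,"roll":-0.014},{"fingers":0.15,"tx":0,"ty":0,"tz":0,"roll":0}]'
```

```text
time: 11.45
ee_pos: [0.5839, 0.0023, 0.0452]
tool_rot: [-3.139, -0.007, 2.975]
contact_force: [-11.8, -1.2, 9.1]
width: 0.148
gripper_force: 7.5
```

```bash
python3 -m jog '[{"fingers":0.15,"tx":0.04,"ty":0.0,"tz":0,"roll":-0.014},{"fingers":0.15,"tx":0,"ty":0,"tz":0,"roll":0}]'
```

```text
time: 11.62
ee_pos: [0.5855, 0.0023, 0.0451]
tool_rot: [-3.139, -0.007, 2.961]
contact_force: [-11.1, -1.6, 8.3]
width: 0.152
gripper_force: 7.6
```

Free so far, at about 0.81 rad. Continuing.

```bash
python3 -m jog '[{"fingers":0.15,"tx":0.04,"ty":0.0,"tz":0,"roll":-0.014},{"fingers":0.15,"tx":0,"ty":0,"tz":0,"roll":0}]'
```

```text
time: 11.78
ee_pos: [0.587, 0.0023, 0.0452]
tool_rot: [-3.139, -0.007, 2.947]
contact_force: [-11.7, -1.0, 9.5]
width: 0.152
gripper_force: 7.6
```

```bash
python3 -m jog '[{"fingers":0.15,"tx":0.04,"ty":-0.001,"tz":0,"roll":-0.014},{"fingers":0.15,"tx":0,"ty":0,"tz":0,"roll":0}]'
```

```text
time: 11.95
ee_pos: [0.5886, 0.0023, 0.0452]
tool_rot: [-3.139, -0.007, 2.933]
contact_force: [-11.7, -1.8, 9.1]
width: 0.148
gripper_force: 7.6
```

```bash
python3 -m jog '[{"fingers":0.15,"tx":0.03,"ty":-0.001,"tz":0,"roll":-0.01},{"fingers":0.15,"tx":0,"ty":0,"tz":0,"roll":0}]'
```

```text
time: 12.12
ee_pos: [0.5897, 0.0023, 0.0452]
tool_rot: [-3.139, -0.007, 2.923]
contact_force: [-11.4, -1.1, 9.0]
width: 0.15
gripper_force: 7.7
```

```bash
python3 -m jog '[{"fingers":0.15,"tx":0.03,"ty":-0.001,"tz":0,"roll":-0.01},{"fingers":0.15,"tx":0,"ty":0,"tz":0,"roll":0}]'
```

```text
time: 12.28
ee_pos: [0.5909, 0.0022, 0.0451]
tool_rot: [-3.138, -0.007, 2.913]
contact_force: [-11.9, -1.9, 9.4]
width: 0.149
gripper_force: 7.7
```

```bash
python3 -m jog '[{"fingers":0.15,"tx":0.03,"ty":-0.001,"tz":0,"roll":-0.01},{"fingers":0.15,"tx":0,"ty":0,"tz":0,"roll":0}]'
```

```text
time: 12.45
ee_pos: [0.5921, 0.0022, 0.0452]
tool_rot: [-3.138, -0.007, 2.903]
contact_force: [-12.5, -1.3, 8.4]
width: 0.148
gripper_force: 7.7
```

```bash
python3 -m jog '[{"fingers":0.15,"tx":0.03,"ty":-0.002,"tz":0,"roll":-0.01},{"fingers":0.15,"tx":0,"ty":0,"tz":0,"roll":0}]'
```

```text
time: 12.62
ee_pos: [0.5932, 0.0021, 0.0451]
tool_rot: [-3.138, -0.007, 2.893]
contact_force: [-11.3, -2.0, 9.1]
width: 0.147
gripper_force: 7.8
```

```bash
python3 -m jog '[{"fingers":0.15,"tx":0.03,"ty":-0.002,"tz":0,"roll":-0.01},{"fingers":0.15,"tx":0,"ty":0,"tz":0,"roll":0}]'
```

```text
time: 12.78
ee_pos: [0.5936, 0.0021, 0.045]
tool_rot: [-3.138, -0.009, 2.883]
contact_force: [-14.5, -0.4, 10.8]
width: 0.145
gripper_force: 9.0
```

```bash
python3 -m jog '[{"fingers":0.15,"tx":0.03,"ty":-0.002,"tz":0,"roll":-0.01},{"fingers":0.15,"tx":0,"ty":0,"tz":0,"roll":0}]'
```

```text
time: 12.95
ee_pos: [0.5939, 0.0021, 0.045]
tool_rot: [-3.137, -0.01, 2.873]
contact_force: [-17.6, 0.5, 11.8]
width: 0.15
gripper_force: 10.3
```

```bash
python3 -m jog '[{"fingers":0.15,"tx":0.03,"ty":-0.002,"tz":0,"roll":-0.01},{"fingers":0.15,"tx":0,"ty":0,"tz":0,"roll":0}]'
```

```text
time: 13.12
ee_pos: [0.5941, 0.0022, 0.0448]
tool_rot: [-3.137, -0.012, 2.863]
contact_force: [-19.4, 1.2, 14.6]
width: 0.148
gripper_force: 11.7
```

It is seated: the tool has stopped moving and the force rises about 3 N per step. I'll press a little more, then check that it holds steady.

```bash
python3 -m jog '[{"fingers":0.15,"tx":0.03,"ty":-0.002,"tz":0,"roll":0},{"fingers":0.15,"tx":0.03,"ty":-0.002,"tz":0,"roll":0},{"fingers":0.15,"tx":0,"ty":0,"tz":0,"roll":0},{"fingers":0.15,"tx":0,"ty":0,"tz":0,"roll":0},{"fingers":0.15,"tx":0,"ty":0,"tz":0,"roll":0},{"fingers":0.15,"tx":0,"ty":0,"tz":0,"roll":0}]'
python3 -m jog '[{"fingers":0.15,"tx":0,"ty":0,"tz":0,"roll":0},{"fingers":0.15,"tx":0,"ty":0,"tz":0,"roll":0},{"fingers":0.15,"tx":0,"ty":0,"tz":0,"roll":0},{"fingers":0.15,"tx":0,"ty":0,"tz":0,"roll":0},{"fingers":0.15,"tx":0,"ty":0,"tz":0,"roll":0},{"fingers":0.15,"tx":0,"ty":0,"tz":0,"roll":0},{"fingers":0.15,"tx":0,"ty":0,"tz":0,"roll":0},{"fingers":0.15,"tx":0,"ty":0,"tz":0,"roll":0},{"fingers":0.15,"tx":0,"ty":0,"tz":0,"roll":0},{"fingers":0.15,"tx":0,"ty":0,"tz":0,"roll":0}]'
python3 - <<'E'
from h import *
np.set_printoptions(precision=4,suppress=True)
st=env.state();w=grab_frame('wrist'); C=cam('wrist',st)
for n,z in dict(post_mid=.052,nose=.024,pawl_block=.012,back_stop=.012).items():
    for r in tip_of('wrist',n)[:1]: print(n,np.round(r['centre'],1),round(r['confidence'],2),atz(C,r['centre'],z))
save('pics/w6.png',w)
E
```

```text
time: 13.62
ee_pos: [0.595, 0.0027, 0.0443]
tool_rot: [-3.137, -0.015, 2.863]
contact_force: [-23.2, 3.7, 15.2]
width: 0.149
gripper_force: 20.0
time: 14.45
ee_pos: [0.595, 0.0027, 0.0443]
tool_rot: [-3.137, -0.015, 2.863]
contact_force: [-22.6, 3.3, 14.6]
width: 0.149
gripper_force: 20.0
post_mid [255.4 253.8] 0.78 [ 0.614  -0.0044  0.052 ]
nose [314.7 227.5] 0.71 [0.6196 0.0401 0.024 ]
pawl_block [282.2 126.4] 0.57 [0.5416 0.0361 0.012 ]
back_stop [213.  252.2] 0.76 [ 0.6239 -0.0446  0.012 ]
```

View pics/w6.png

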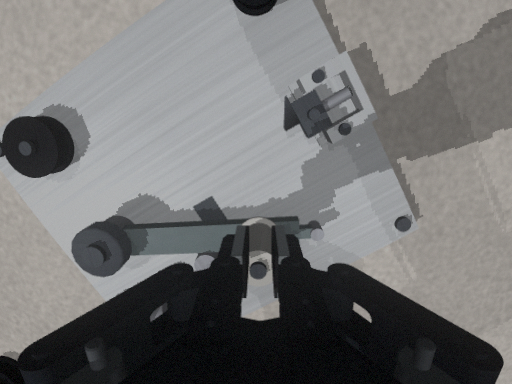

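The picture shows the arm's side against the stop pin at (205, 261), the nose at (316, 233) far beyond the pawl at (300, 112), and the pawl sprung out. The push is steady at about 23 N, so I'm handing in.

```bash
python3 -c "
from rig import env
print(env.sign_off())"
```

```text
the job is handed in; nothing more can be done
None
```

The job is handed in at about 14.5 s: the fingers hold the tensioner arm against the back-stop pin with a steady push of about 23 N, and the nose is well past the sprung-back pawl; the first try slipped off the post on the way over the pawl, so I pushed it from behind instead, and no verdict was returned.

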